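Set the chain tensioner and start its lock bolt

TASK

On the bench tensioner, slide the blue carriage along its bed until its yellow pointer lines up with the red marker clip. Then start the black-headed lock bolt, which sits loose on the first thread of the carriage's boss: turn it backward (counter-clockwise from above) until it drops off the end of the thread, then forward one full turn from there so that the thread has caught, and finish while still gripping the bolt's head. Do not lift the bolt out of its boss, and leave the other things on the bench where they are.

Things in the scene. Friction and masses are not known exactly. Their poses are not given: they have to be found in the camera images.
- carriage (a joint): how far (m) the blue carriage has slid along its bed: 0 at the start, up to 0.11, growing along the bed's own +y. It stays where it is left; about 8 N of friction.
- bed: aluminium bed of the tensioner, 160 x 360 x 18 mm, fixed to the bench; origin at the centre of its underside, +y along the slide direction. The boss, tab and pointer keep their orientation to it.
- tab_top (a point): centre of the top edge of the orange upright tab at the -y end of the carriage, for pushing or pinching: 12 mm thick along the bed's y, 40 mm wide along x, standing 45 mm above the carriage plate (plate top 30 mm above the bench, 84 x 190 mm). The boss is 105 mm from it in +y.
- pointer (a point): tip of the yellow pointer on the far (+x) edge of the carriage
- marker: red marker clip, fixed on the +x margin of the bed, 18 x 8 x 16 mm; origin at the centre of its underside, axes as the bed's. The pointer is right when it has the same position along the bed's y as this; from the start it lies 40 to 80 mm away in +y.
- boss_mouth (a point): centre of the rim of the steel threaded boss on the carriage, axis vertical, 48 mm outer diameter, bore 31 mm; rim 62 mm above the carriage plate, 92 mm above the bench; axes as the bed's. Inside: coarse right-hand thread, pitch 8 mm, 2 mm axial play, upper end 4 mm below the rim. Turning the bolt clockwise from above lowers it 8 mm a turn, counter-clockwise raises it.
- bolt: loose upright steel bolt in the boss, 93 mm long, about 0.3 kg, 20 mm shank, square black head; origin at the centre of its tip, z up to the head, +x through the yellow stripe. Starts on top of the uppermost thread, tip 38 to 40 mm below the rim; turned back it rises to about 37 mm, then drops to about 44 mm; one turn forward from there puts the tip about 52 mm below the rim. It bottoms at 56 mm.
- bolt_grip (a point): centre of the bolt's square head (30 x 30 x 24 mm), 81 mm above the tip: where to grip it. Gripped tight the bolt cannot drop: turn it back in small steps (about 0.3 rad), slacken the grip after each and watch for the drop of about 7 mm.
- bolt_stripe (a point): outer end of the yellow stripe on the head's top, 15 mm from the axis towards the bolt's +x, 93 mm above the tip. The bolt must be turned back 1.3 to 2.5 rad before it drops; it drops when the stripe points within about 0.3 rad of the bed's +x.
- spacer: brass spacer ring 23 mm diameter, 12 mm high, lying on the near margin of the bed; bystander
- wrench: wrench lying on the bench; bystander
- bearing: grey pillow-block bearing, 120 mm long, 74 mm high; bystander
- oil: yellow oil bottle, 150 mm high; bystander
- jar: jar with yellow lid, 90 mm high; bystander
- offcut: plywood offcut 100 x 140 x 30 mm; bystander
- sprocket: steel sprocket lying flat, 120 mm diameter, hub 22 mm high; bystander
Things that resemble listed ones, but are neither listed nor needed, are in the scene too. Of the things shaped like the bolt, the steel one is meant.

How it is judged:
By the outcome, as a careful person would: the job done as asked, in the order asked, and still so for the second after the job is handed in, while the arm keeps its last pose, push and grip.
It also fails if it takes over 72 s, if anything falls off the work surface, if the arm or the gripper's body presses on something with over 40 N, if the wrist force passes 120 N, or if a joint passes its speed limit or range.

ROBOT

A 6-joint arm with a two-finger parallel gripper is mounted at the origin on the work surface. World frame = base frame: x ahead of the robot, y to its left, z up, the work surface at z = 0. Lengths are in m, angles in rad, forces in N, time in s.
With the tool pointing down it reaches from about 0.325 to 0.875 m from the base axis. Payload 4.4 kg.
Tool frame: the origin (TCP) lies midway between the tips of the shut fingers; the grasp point (between the pads) lies 19 mm behind it; x points along the fingers, z is the direction in which the jaws open and shut, and the axes are right-handed (so a half turn about x gives the same grasp; the last joint's range is limited). The gripper opens to 85 mm and grips with 20 to 120 N. Pads are 22 mm wide; open, the fingers measure 114 mm over their backs; the gripper's body (76 mm by 85 mm) begins 54 mm behind the grasp point. The pads swing forward as they close: fully open they stand 13 mm farther back than shut.
Start: joints at [1.06, 0.207, 1.542, -0, 1.393, -0.15], TCP at [0.202, 0.538, 0.231] pointing down, gripper open.
Joint ranges: [-2.73, 2.73], [-0.86, 2.22], [0.23, 2.46], [-1.11, 4.25], [0.08, 2.63], [-2.82, 2.82]. Speed limits (rad/s): [2.79, 2.79, 3.14, 3.14, 3.14, 3.14].

INTERFACE

Orientations are given as a 3x3 rotation matrix whose columns are the frame's x, y, z axes.
In Python, from plant import manip gives the robot as it stands.
- The arm moves only by the tool step_arm, never from a script. Its argument "rows" is a list of rows, each an object with "claw": the opening, from 0 (shut) to 1 (fully open); "delta_pos": the shift along the tool's x, y, z in cm, a list of three; "yaw": the turn about the tool's x in degrees. A call has 1 to 12 rows; each row is the pose to reach, as a shift and turn from the pose measured when the call began, along the tool's axes at that moment; what a row does not reach only later rows make up. A row lasts 1/10 s, in which the tool goes at most 50 mm and 8.59 degrees, less where a joint would pass 70% of its speed; a pose out of reach is approached as far as the arm can. A call with a gripper value outside its range is refused whole. The fingers move at their own pace and stop on an object; "newtons" is the grip in N (left out, the last holds). Time passes only in rows, so rows that repeat a pose let the fingers close. It gives the time, the measured TCP pose, the force and the opening at its end, in the units of the state.
- manip.observe(): the state, without advancing time (a new reading comes with each control period).
- manip.read_camera(name): name is "scene" or "top" or "wrist"; returns a dict with "img" (420x560x3 uint8, red, green, blue), "range_z" (420x560 float32, m along the optical axis (not along the pixel's ray), 0 where there is no reading), "fov_y" (degrees; the focal length in pixels is half the picture's height over the tangent of half this angle, whatever the lens; pixels are square), "cx", "cy" (the principal point, pixels), "extrinsics" (4x4, takes a point from camera to world coordinates); the wrist camera has in their place "mount" (4x4, takes a point from camera to tool coordinates, whose origin is the TCP and whose axes are the tool frame's). Camera axes: x right, y down, z forward; pixel columns grow to the right and rows downward; lengths in m; the calibration is good to about 2 mm. The wrist camera is an equidistant fisheye: a pixel r from the principal point sees the ray r / f radians off the axis. A picture is of the moment at which its call begins: read the wrist's pose just before it.
- manip.job_done(): hands the job in, once; it reports no verdict.
The state is a dict: "time_s": time; "joint_pos": joint angles; "qd": joint speeds; "joint_torque": joint torques, N m; "ee_pos": TCP position; "eef_rot": TCP orientation; "contact_force": force on the tool from outside, world axes, zero at the start; "moment": the same for the moment, N m; "finger_gap": finger opening in m.
Only numpy, scipy, OpenCV 4.12 (cv2) and the standard library are available. Lean on these libraries where they do the work, as an engineer would, in place of code of your own. Each camera call takes 0.05 s, during which the arm holds its last target.

## Working session

There is one attempt and no reset: what is moved stays moved. The work goes in short steps, Python scripts to look and compute and a tool call to move; the robot and the scene stay as the last step left them, time stands still between calls to the robot, and variables do not carry over. Pictures are saved under pics/ and viewed, and the job is handed in when it is done.

Besides the shell and the picture viewer there is one more tool, called after "Call:" as name([rows], argument=value, ...), one row to a line, values as JSON. step_arm: Moves the arm, as the interface text tells. Its arguments: {"type":"object","properties":{"rows":{"type":"array"},"newtons":{"type":"number"}},"required":["rows"]}

```bash
mkdir -p pics; ls
cat > h.py <<'E'
import numpy as np, cv2
from plant import manip
def cam(n,save=None):
    s=manip.observe() if n=='wrist' else None
    c=manip.read_camera(n)
    c['f']=c['img'].shape[0]/2/np.tan(np.radians(c['fov_y'])/2)
    if n=='wrist':
        T=np.eye(4);T[:3,:3]=np.array(s['eef_rot']).reshape(3,3);T[:3,3]=s['ee_pos'];c['E']=T@np.array(c['mount'])
    else: c['E']=np.array(c['extrinsics'])
    c['n']=n
    if save: cv2.imwrite('pics/'+save,c['img'][:,:,::-1])
    return c
def ray(c,u,v):
    x=(u-c['cx'])/c['f'];y=(v-c['cy'])/c['f']
    if c['n']=='wrist':
        r=np.hypot(x,y);k=np.sin(r)/r if r>1e-9 else 1
        d=np.array([x*k,y*k,np.cos(r)])
    else: d=np.array([x,y,1.])
    return c['E'][:3,3],c['E'][:3,:3]@d
def onz(c,u,v,z):
    o,d=ray(c,u,v);return o+d*(z-o[2])/d[2]
def dep(c,u,v):
    o,d=ray(c,u,v);z=c['range_z'][int(round(v)),int(round(u))]
    dc=c['E'][:3,:3].T@d
    return o+d*z/dc[2]
def cloud(c):
    z=c['range_z'];v,u=np.mgrid[:z.shape[0],:z.shape[1]]
    x=(u-c['cx'])/c['f'];y=(v-c['cy'])/c['f']
    if c['n']=='wrist':
        r=np.hypot(x,y)+1e-9;k=np.tan(r)/r;x=x*k;y=y*k
    P=np.stack([x*z,y*z,z],-1)
    return P@c['E'][:3,:3].T+c['E'][:3,3]
E
python3 - <<'E'
from h import *
for n in ['scene','top','wrist']:
    c=cam(n,n+'0.png');print(n,c['fov_y'],c['cx'],c['cy'],c['E'].round(3).tolist())
print(manip.observe())
E
```

```text
pics
scene 56.226731167525095 276.7687230007553 198.0927555187977 [[0.803, 0.384, -0.456, 0.975], [0.596, -0.543, 0.592, -0.607], [-0.021, -0.747, -0.665, 0.782], [0.0, 0.0, 0.0, 1.0]]
top 52.23948353721503 287.4957877868423 211.48548008034535 [[0.014, -0.996, 0.087, 0.417], [-1.0, -0.013, 0.015, -0.017], [-0.014, -0.088, -0.996, 1.441], [0.0, 0.0, 0.0, 1.0]]
wrist 65.70646984690485 273.36537864686835 208.22584531882424 [[0.352, 0.892, 0.284, 0.129], [0.936, -0.335, -0.108, 0.565], [-0.001, 0.304, -0.953, 0.372], [0.0, 0.0, 0.0, 1.0]]
{'time_s': 0.15, 'joint_pos': array([ 1.06048212e+00,  2.07319470e-01,  1.54264460e+00,  5.46512809e-06,
        1.39350537e+00, -1.50489846e-01]), 'qd': array([-0.00125949, -0.00163727, -0.00386604,  0.00018205, -0.00044546,
        0.00021203]), 'joint_torque': array([-1.06508210e-05, -3.83513761e+01, -2.92039400e+01, -2.31315917e-04,
        6.59729078e-03, -1.87369736e-06]), 'ee_pos': array([0.20217077, 0.53764629, 0.23032953]), 'eef_rot': array([[-9.21407933e-04, -9.35958209e-01,  3.52109901e-01],
       [-1.63503023e-03,  3.52110990e-01,  9.35956825e-01],
       [-9.99998239e-01,  2.86687713e-04, -1.85475782e-03]]), 'contact_force': array([ 0.41105742,  1.13985004, -0.07651097]), 'moment': array([ 0.01823498,  0.04251334, -0.01109312]), 'finger_gap': 0.0854802846139881}
```

View pics/scene0.png

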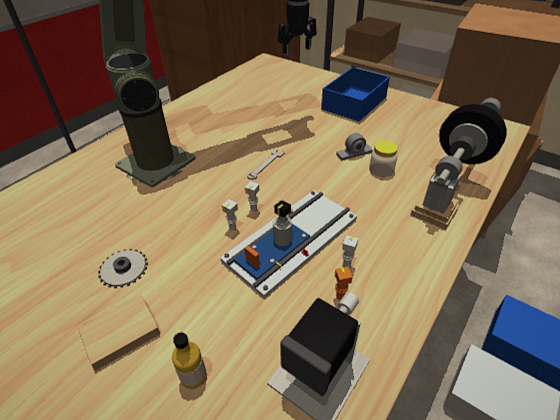

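View pics/top0.png

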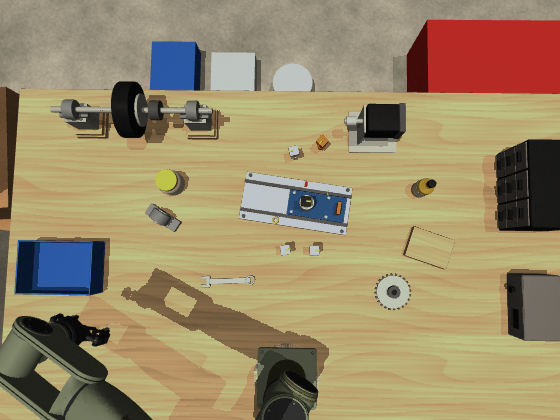

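View pics/wrist0.png

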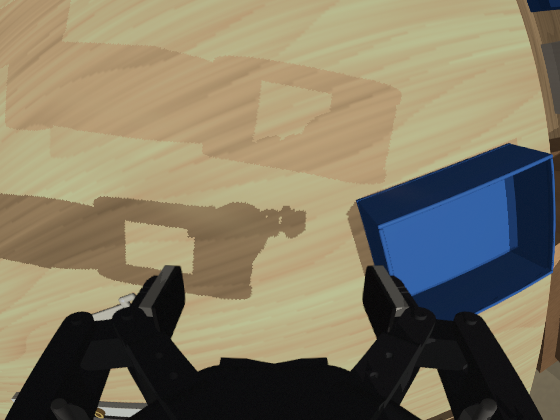

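Run:
```python
from h import *
c=cam('top');d=cam('scene')
cv2.imwrite('pics/topz.png',cv2.resize(c['img'][160:245,225:365,::-1],None,fx=5.7,fy=5.7,interpolation=cv2.INTER_CUBIC))
cv2.imwrite('pics/scz.png',cv2.resize(d['img'][180:300,210:370,::-1],None,fx=5,fy=5,interpolation=cv2.INTER_CUBIC))
```

```text
(no output)
```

View pics/topz.png

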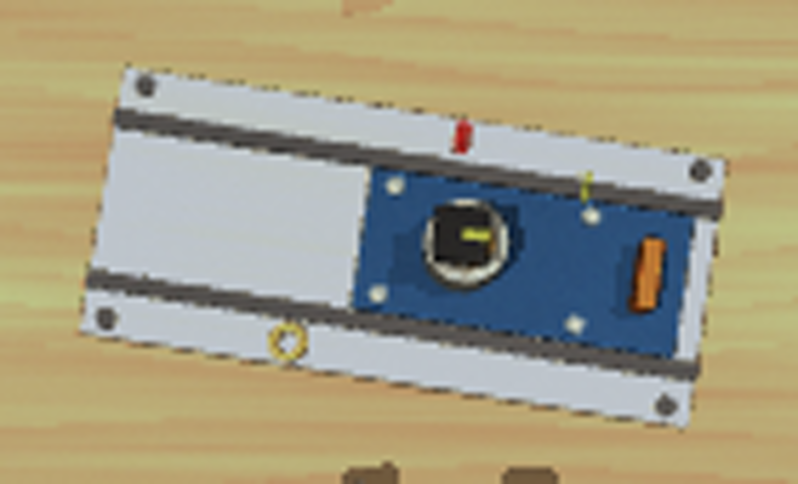

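View pics/scz.png

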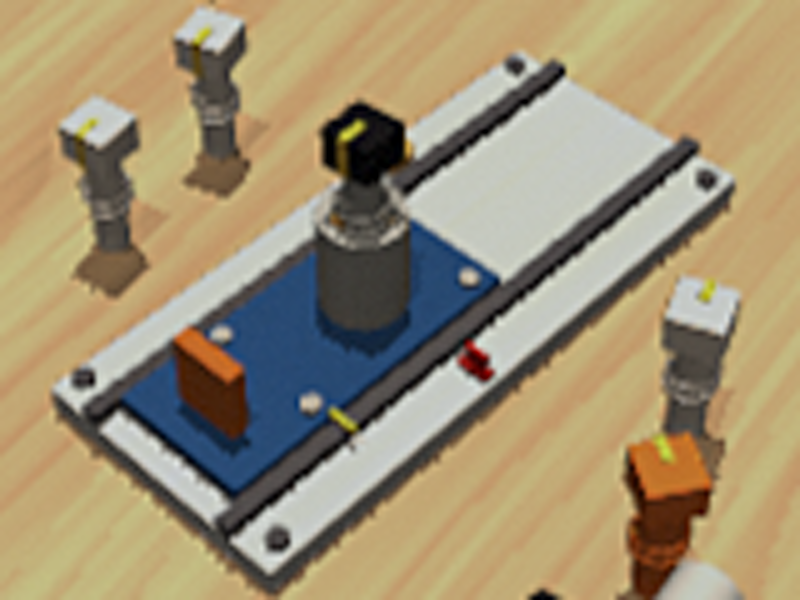

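Run:
```python
from h import *
c=cam('top');d=cam('scene')
T=lambda x,y:(225+(x+.5)/5.7-.5,160+(y+.5)/5.7-.5)
S=lambda x,y:(210+(x+.5)/5-.5,180+(y+.5)/5-.5)
co=[onz(c,*T(*p),.018) for p in [(123,67),(725,158),(688,428),(82,330)]]
co2=[onz(d,*S(*p),.018) for p in [(735,182),(270,575),(55,390),(522,50)]]
for C in (co,co2):
    C=np.array(C);m=C.mean(0);yv=(C[0]-C[1]+C[3]-C[2])/2;xv=(C[0]-C[3]+C[1]-C[2])/2
    print(C.round(4).tolist(),'ctr',m.round(4),'L',np.linalg.norm(yv),np.linalg.norm(xv),'yang',np.degrees(np.arctan2(yv[1],yv[0])),'xang',np.degrees(np.arctan2(xv[1],xv[0])))
def pr(n,t,s,z): print(n,onz(c,*T(*t),z).round(4),onz(d,*S(*s),z).round(4))
pr('tab',(652,273),(210,355),.075)
pr('ptr',(588,174),(353,430),.030)
pr('mk',(462,120),(467,346),.034)
# tab top via hsv depth
for n,cc in (('t',c),('s',d)):
    P=cloud(cc);h=cv2.cvtColor(cc['img'],cv2.COLOR_RGB2HSV)
    near=(abs(P[...,0]-.49)<.25)&(abs(P[...,1]+.03)<.25)
    for nm,lo,hi in (('org',(5,150,80),(18,255,255)),('red',(0,170,60),(3,255,255)),('red2',(175,150,60),(180,255,255)),('yel',(22,120,80),(35,255,255))):
        m=(cv2.inRange(h,lo,hi)>0)&near
        k,l,st,ce=cv2.connectedComponentsWithStats(m.astype(np.uint8))
        for i in range(1,k):
            if st[i,4]>2:
                q=P[l==i];print(n,nm,st[i].tolist(),ce[i].round(1),np.median(q,0).round(4),q[:,2].max().round(3))
    bl=(h[...,2]<60)&near&(P[...,2]>.11)
    q=P[bl];print('black',len(q),np.median(q,0).round(4),q.max(0).round(4),q.min(0).round(4))
```

```text
[[0.6763, 0.1457, 0.018], [0.6263, -0.2092, 0.018], [0.4677, -0.1879, 0.018], [0.5203, 0.1663, 0.018]] ctr [ 0.5726 -0.0213  0.018 ] L 0.3582581836551927 0.15871905715680054 yang 81.76400089934042 xang -7.586186907052847
[[0.6757, 0.1411, 0.018], [0.6247, -0.2114, 0.018], [0.4695, -0.1883, 0.018], [0.5191, 0.1684, 0.018]] ctr [ 0.5722 -0.0226  0.018 ] L 0.35814720243691267 0.15789939770771003 yang 81.92968557747456 xang -9.179452110255594
tab [ 0.5523 -0.1607  0.075 ] [ 0.5525 -0.161   0.075 ]
ptr [ 0.6142 -0.128   0.03  ] [ 0.6119 -0.1292  0.03  ]
mk [ 0.6444 -0.0543  0.034 ] [ 0.6288 -0.0559  0.034 ]
t org [336, 202, 6, 12, 45] [338.4 207.6] [ 0.5511 -0.1582  0.074 ] 0.081
t red [305, 182, 2, 5, 9] [305.6 183.8] [ 0.6353 -0.0555  0.0283] 0.039
t yel [289, 150, 4, 3, 6] [290.3 150.8] [ 0.7301 -0.0034  0.0938] 0.098
t yel [327, 191, 2, 4, 4] [327.2 192.5] [ 0.6062 -0.1256  0.0307] 0.036
t yel [306, 200, 5, 2, 10] [308.  200.5] [ 0.5655 -0.0591  0.1456] 0.148
t yel [272, 217, 7, 6, 14] [275.1 219.4] [0.5158 0.0456 0.0301] 0.033
t yel [286, 248, 5, 2, 6] [288.3 248.8] [ 0.4178 -0.0013  0.0919] 0.095
t yel [315, 250, 5, 1, 5] [317. 250.] [ 0.4159 -0.0904  0.0934] 0.097
black 184 [ 0.4175 -0.017   1.4408] [ 0.5794 -0.017   1.4408] [ 0.4175 -0.0655  0.1261]
s org [245, 246, 14, 11, 66] [251.5 250.9] [ 0.5518 -0.1617  0.0753] 0.078
s red [302, 248, 6, 8, 21] [304.5 252. ] [ 0.6357 -0.0587  0.026 ] 0.038
s yel [248, 186, 4, 3, 6] [249.5 187. ] [ 4.148e-01 -3.000e-04  9.310e-02] 0.096
s yel [225, 204, 4, 4, 5] [226.4 205.8] [ 0.4139 -0.0945  0.094 ] 0.094
s yel [277, 204, 6, 5, 15] [279.7 205.9] [ 0.5625 -0.0598  0.1474] 0.149
s yel [350, 235, 3, 5, 11] [351.2 237.1] [ 0.7289 -0.0054  0.0933] 0.096
s yel [276, 262, 5, 4, 13] [277.9 263.5] [ 0.6035 -0.1278  0.0304] 0.033
black 178 [ 0.5723 -0.0592  0.1441] [ 0.5804 -0.0394  0.1501] [ 0.5508 -0.0712  0.1125]
```

Call:
step_arm([
  {"claw":0.7,"delta_pos":[0,-5,-4.6],"yaw":-1},
  {"claw":0.7,"delta_pos":[0,-10,-9.2],"yaw":-2},
  {"claw":0.7,"delta_pos":[0,-15,-13.8],"yaw":-4},
  {"claw":0.7,"delta_pos":[0,-20,-18.4],"yaw":-6},
  {"claw":0.7,"delta_pos":[0,-25,-23],"yaw":-8},
  {"claw":0.7,"delta_pos":[0,-30,-27.6],"yaw":-10},
  {"claw":0.7,"delta_pos":[0,-35,-32.2],"yaw":-12},
  {"claw":0.7,"delta_pos":[0,-40,-36.8],"yaw":-12.5},
  {"claw":0.7,"delta_pos":[0,-45,-41.4],"yaw":-12.5},
  {"claw":0.7,"delta_pos":[0,-50,-46],"yaw":-12.5},
  {"claw":0.7,"delta_pos":[0,-57.4,-53.1],"yaw":-12.5},
  {"claw":0.7,"delta_pos":[0,-57.4,-53.1],"yaw":-12.5},
])

```text
time_s: 1.55
ee_pos: [0.4725, 0.0, 0.2315]
eef_rot: [[0.001, -0.99, 0.142], [-0.0, 0.142, 0.99], [-1.0, -0.001, -0.0]]
contact_force: [1.0, -0.4, 0.3]
finger_gap: 0.06
```

Call:
step_arm([
  {"claw":0.7,"delta_pos":[0,-2.5,-3.7],"yaw":0},
  {"claw":0.7,"delta_pos":[0,-5,-7.4],"yaw":0},
  {"claw":0.7,"delta_pos":[0,-7.5,-11.1],"yaw":0},
  {"claw":0.7,"delta_pos":[0,-10.1,-14.8],"yaw":0},
  {"claw":0.7,"delta_pos":[0,-10.1,-14.8],"yaw":0},
  {"claw":0.7,"delta_pos":[0,-10.1,-14.8],"yaw":0},
])

```text
time_s: 2.15
ee_pos: [0.5514, -0.1615, 0.2311]
eef_rot: [[-0.0, -0.99, 0.144], [0.001, 0.144, 0.99], [-1.0, 0.0, 0.001]]
contact_force: [0.4, -0.7, 0.0]
finger_gap: 0.06
```

Run:
```python
from h import *
c=cam('wrist','w1.png');print(manip.observe()['ee_pos'],c['E'].round(3).tolist())
```

```text
[ 0.55111778 -0.16044298  0.23121555] [[0.143, 0.943, 0.301, 0.474], [0.99, -0.137, -0.042, -0.15], [0.001, 0.304, -0.953, 0.373], [0.0, 0.0, 0.0, 1.0]]
```

View pics/w1.png

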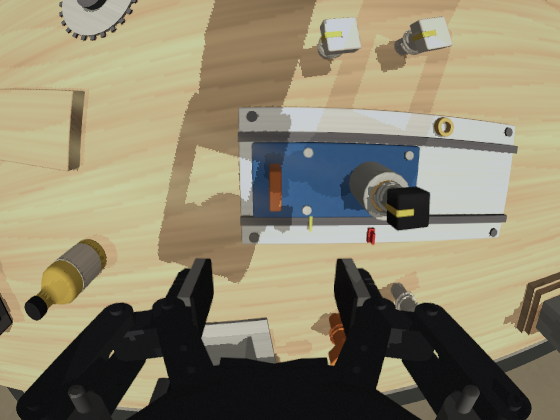

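```bash
cat > m.py <<'E'
from h import *
C0=np.array([.5724,-.022]);A=np.radians(81.9)
By=np.array([np.cos(A),np.sin(A)]);Bx=np.array([By[1],-By[0]])
def bed(p): r=np.array(p)[:2]-C0;return np.array([r@Bx,r@By]).round(4)
def blobs(c,roi=(220,100,520,250),mn=6):
    h=cv2.cvtColor(c['img'],cv2.COLOR_RGB2HSV);x0,y0,x1,y1=roi
    out=[]
    for nm,lo,hi in (('org',(4,150,60),(15,255,255)),('red',(0,170,60),(3,255,255)),('red2',(174,150,60),(180,255,255)),('yel',(22,110,80),(35,255,255))):
        m=cv2.inRange(h,lo,hi)>0;k=np.zeros_like(m);k[y0:y1,x0:x1]=1;m&=k
        k,l,st,ce=cv2.connectedComponentsWithStats(m.astype(np.uint8))
        for i in range(1,k):
            if st[i,4]>=mn: out.append((nm,st[i].tolist(),ce[i].round(1)))
    return out
E
python3 - <<'E'
from m import *
c=cam('wrist')
for b in blobs(c):
    z={'org':.075,'red':.034,'red2':.034,'yel':.031}[b[0]]
    p=onz(c,*b[2],z);print(*b,p.round(4),bed(p),dep(c,*b[2]).round(4))
# bed edge corner check
P=cloud(c)
for uv in [(241,108),(240,242),(517,124),(504,241)]: print(uv,onz(c,*uv,.018).round(4),bed(onz(c,*uv,.018)))
E
```

```text
org [268, 164, 12, 47, 506] [273.9 187.6] [ 0.5481 -0.1591  0.075 ] [-0.0048 -0.1392] [ 0.5486 -0.1592  0.073 ]
red [366, 229, 8, 16, 95] [369.6 236.1] [ 0.6307 -0.0584  0.034 ] [ 0.0629 -0.0278] [ 0.6348 -0.056   0.0253]
yel [437, 119, 16, 18, 112] [444.4 127.2] [0.5135 0.0432 0.031 ] [-0.0675  0.0563] [0.5151 0.0507 0.0177]
yel [384, 204, 29, 14, 177] [399.8 212.3] [ 0.608 -0.019  0.031] [0.0349 0.008 ] [ 0.5628 -0.0631  0.1464]
yel [308, 217, 4, 14, 37] [308.9 222.9] [ 0.605  -0.1273  0.031 ] [ 0.0471 -0.0997] [ 0.6051 -0.1273  0.0306]
(241, 108) [ 0.4691 -0.1835  0.018 ] [-0.0795 -0.1744]
(240, 242) [ 0.6224 -0.2104  0.018 ] [ 0.0761 -0.1795]
(517, 124) [0.516  0.1717 0.018 ] [-0.0831  0.1838]
(504, 241) [0.6831 0.159  0.018 ] [0.0841 0.1948]
```

Call:
step_arm([
  {"claw":0.7,"delta_pos":[4.5,0,0],"yaw":0},
  {"claw":0.7,"delta_pos":[9,0,0],"yaw":0},
  {"claw":0.7,"delta_pos":[13.5,0,0],"yaw":0},
  {"claw":0.7,"delta_pos":[17,0,0],"yaw":0},
  {"claw":0.7,"delta_pos":[18.2,0,0],"yaw":0},
  {"claw":0.7,"delta_pos":[18.2,0,0],"yaw":0},
])

```text
time_s: 2.85
ee_pos: [0.5493, -0.1579, 0.0479]
eef_rot: [[-0.004, -0.99, 0.14], [0.002, 0.14, 0.99], [-1.0, 0.004, 0.002]]
contact_force: [0.3, -0.5, -0.9]
finger_gap: 0.0595
```

Run:
```python
from m import *
c=cam('wrist','w2.png');print(manip.observe()['ee_pos'],manip.observe()['contact_force'])
```

```text
[ 0.55121598 -0.15895716  0.04999348] [0.14467002 0.09909949 0.82784183]
```

View pics/w2.png

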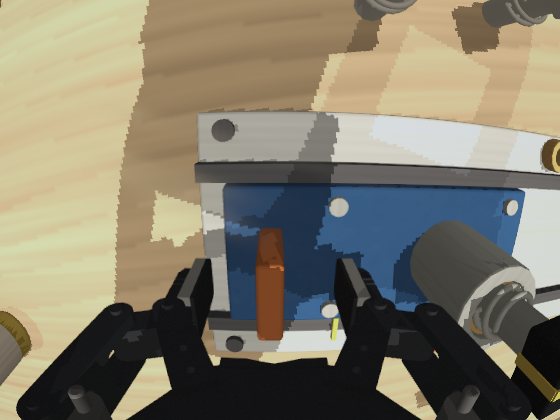

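Call:
step_arm([
  {"claw":0.1,"delta_pos":[0,0,0],"yaw":0},
  {"claw":0,"delta_pos":[0,0,0],"yaw":0},
  {"claw":0,"delta_pos":[0,0,0],"yaw":0},
  {"claw":0,"delta_pos":[0,0,0],"yaw":0},
  {"claw":0,"delta_pos":[0,0,0],"yaw":0},
  {"claw":0,"delta_pos":[0,0,0],"yaw":0},
], newtons=50)

```text
time_s: 3.5
ee_pos: [0.5524, -0.1598, 0.052]
eef_rot: [[0.003, -0.99, 0.14], [-0.001, 0.14, 0.99], [-1.0, -0.003, -0.001]]
contact_force: [-1.4, -0.6, 6.5]
finger_gap: 0.0112
```

Run:
```python
from m import *
c=cam('wrist','w3.png');s=manip.observe();print(s['ee_pos'],s['contact_force'],s['finger_gap'])
for b in blobs(c,(200,100,520,400)): print(*b)
cv2.imwrite('pics/w3z.png',cv2.resize(c['img'][150:400,200:560,::-1],None,fx=2.2,fy=2.2,interpolation=cv2.INTER_CUBIC))
```

```text
[ 0.5524368  -0.1598174   0.05197246] [-1.95262634  1.05665702  6.72818476] 0.011081546700992331
org [260, 220, 28, 109, 2775] [273.4 274.9]
red [423, 314, 18, 25, 268] [431.9 325.4]
yel [515, 340, 5, 15, 51] [517.6 347.1]
```

View pics/w3z.png

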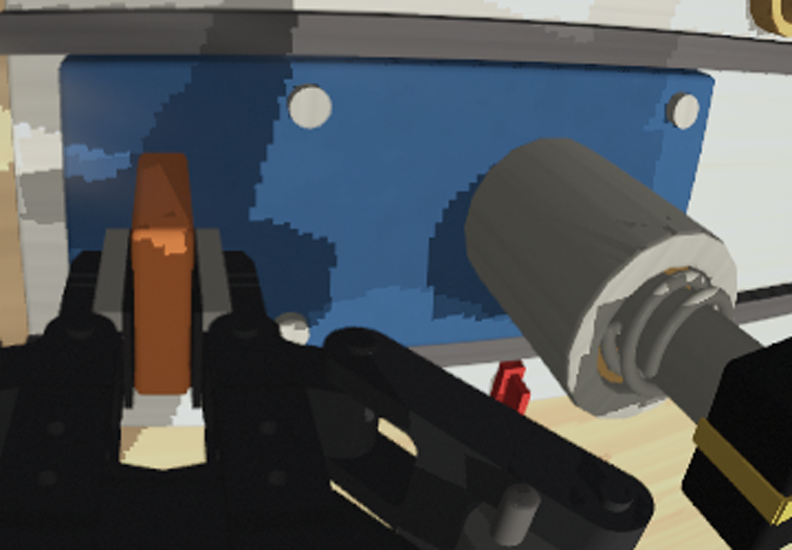

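Call:
step_arm([
  {"claw":0,"delta_pos":[0,0,1],"yaw":0},
  {"claw":0,"delta_pos":[0,0,2.2],"yaw":0},
  {"claw":0,"delta_pos":[0,0,3.4],"yaw":0},
  {"claw":0,"delta_pos":[0,0,4.6],"yaw":0},
  {"claw":0,"delta_pos":[0,0,5.8],"yaw":0},
  {"claw":0,"delta_pos":[0,0,6.6],"yaw":0},
  {"claw":0,"delta_pos":[0,0,7],"yaw":0},
  {"claw":0,"delta_pos":[0,0,7],"yaw":0},
  {"claw":0,"delta_pos":[0,0,7],"yaw":0},
])

```text
time_s: 4.45
ee_pos: [0.5621, -0.092, 0.052]
eef_rot: [[0.003, -0.99, 0.14], [-0.003, 0.14, 0.99], [-1.0, -0.003, -0.003]]
contact_force: [-1.0, -6.1, -0.9]
finger_gap: 0.0112
```

Run:
```python
from m import *
s=manip.observe();print(s['ee_pos'],s['contact_force'],s['finger_gap'])
c=cam('wrist','w4.png')
t=cam('top');d=cam('scene')
A=cv2.resize(t['img'][170:230,270:350,::-1],None,fx=5,fy=5,interpolation=cv2.INTER_CUBIC)
B=cv2.resize(d['img'][210:280,250:330,::-1],None,fx=5,fy=5,interpolation=cv2.INTER_CUBIC)
cv2.imwrite('pics/ts4.png',np.hstack([A,B[:300]]))
```

```text
[ 0.56211644 -0.09196303  0.0519968 ] [-1.03612496 -6.07120194 -0.8737219 ] 0.011172980192256272
```

View pics/w4.png

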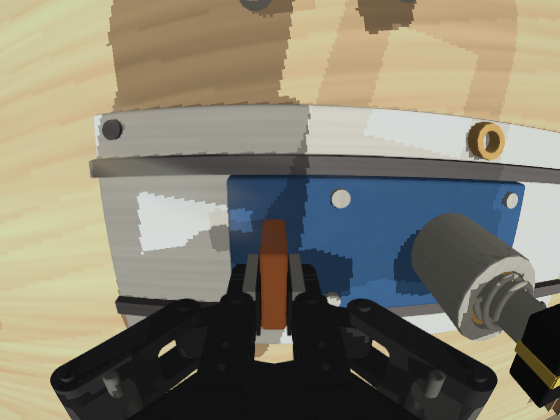

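View pics/ts4.png

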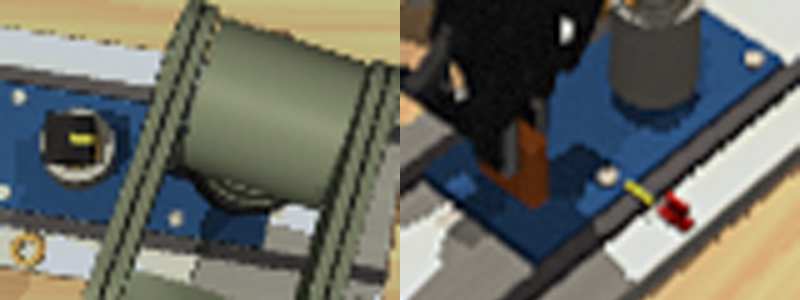

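Run:
```python
from m import *
d=cam('scene')
for b in blobs(d,(240,235,330,270),3):
    for z in ([.03] if b[0]=='yel' else [.026,.034]):
        p=onz(d,*b[2],z);print(*b,z,bed(p))
cv2.imwrite('pics/s5.png',cv2.resize(d['img'][232:268,285:325,::-1],None,fx=16,fy=16,interpolation=cv2.INTER_NEAREST))
```

```text
org [266, 235, 13, 16, 90] [274.9 243.3] 0.026 [-0.0083 -0.0561]
org [266, 235, 13, 16, 90] [274.9 243.3] 0.034 [-0.0031 -0.061 ]
red [302, 248, 6, 8, 22] [304.5 252. ] 0.026 [ 0.0659 -0.0255]
red [302, 248, 6, 8, 22] [304.5 252. ] 0.034 [ 0.0703 -0.0308]
yel [295, 247, 6, 4, 12] [297.7 248.4] 0.03 [ 0.0479 -0.0311]
```

View pics/s5.png

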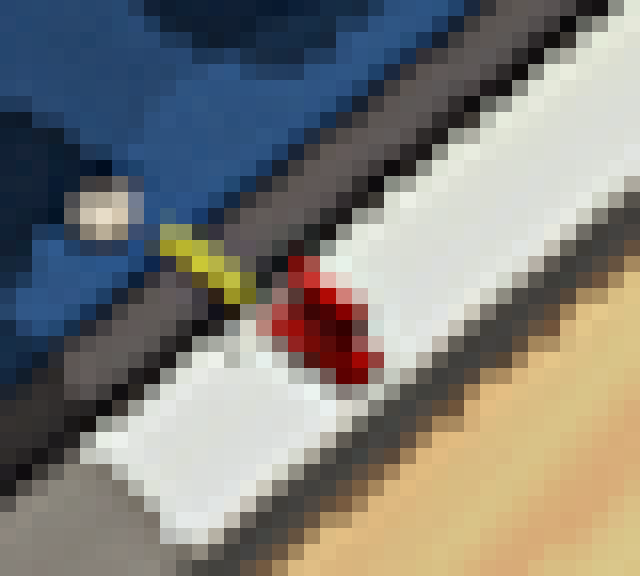

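Call:
step_arm([
  {"claw":0,"delta_pos":[0,0,0.3],"yaw":0},
  {"claw":0,"delta_pos":[0,0,0.5],"yaw":0},
  {"claw":0,"delta_pos":[0,0,0.5],"yaw":0},
  {"claw":0,"delta_pos":[0,0,0.5],"yaw":0},
])

```text
time_s: 5.05
ee_pos: [0.5625, -0.089, 0.052]
eef_rot: [[0.002, -0.99, 0.14], [-0.006, 0.14, 0.99], [-1.0, -0.003, -0.006]]
contact_force: [-0.6, -6.3, -1.0]
finger_gap: 0.0109
```

Call:
step_arm([
  {"claw":0.5,"delta_pos":[0,0,0],"yaw":0},
  {"claw":0.7,"delta_pos":[0,0,0],"yaw":0},
  {"claw":0.7,"delta_pos":[0,0,0],"yaw":0},
  {"claw":0.7,"delta_pos":[-4,0,0],"yaw":0},
  {"claw":0.7,"delta_pos":[-9,0,0],"yaw":0},
  {"claw":0.7,"delta_pos":[-14,0,1],"yaw":0},
  {"claw":0.7,"delta_pos":[-18,0,3],"yaw":0},
  {"claw":0.7,"delta_pos":[-18,0,4.5],"yaw":0},
  {"claw":0.7,"delta_pos":[-18,0,4.5],"yaw":0},
  {"claw":0.7,"delta_pos":[-18,0,4.5],"yaw":0},
])

```text
time_s: 6.05
ee_pos: [0.5673, -0.0429, 0.2301]
eef_rot: [[-0.001, -0.99, 0.139], [-0.006, 0.139, 0.99], [-1.0, 0.0, -0.006]]
contact_force: [0.1, -0.1, 0.2]
finger_gap: 0.0595
```

```bash
cat > al.py <<'E'
from m import *
import sys
s=manip.observe();print(s['ee_pos'],s['contact_force'])
c=cam('wrist',sys.argv[1]+'.png')
for b in blobs(c,(100,60,540,260)):
    z={'org':.075,'red':.034,'red2':.034,'yel':.030}[b[0]]
    p=onz(c,*b[2],z);print(*b,bed(p))
print('cam bed',bed(c['E'][:3,3]))
E
python3 al.py w6
```

```text
[ 0.56728826 -0.04285189  0.23006375] [ 0.08621234 -0.11850333  0.2405803 ]
org [220, 166, 17, 24, 248] [229.  174.8] [-0.0179 -0.0636]
org [231, 194, 1, 8, 8] [231.  197.5] [ 0.0042 -0.0624]
red [270, 230, 5, 17, 43] [272.7 238. ] [ 0.0631 -0.0228]
yel [343, 112, 15, 6, 34] [350.7 114. ] [-0.0754  0.0591]
yel [348, 128, 6, 2, 7] [350.9 128.9] [-0.0594  0.0598]
yel [331, 205, 26, 15, 175] [345.2 214.5] [0.0363 0.0588]
yel [268, 218, 3, 15, 40] [268.9 224.4] [ 0.0482 -0.0272]
cam bed [-0.08   -0.0206]
```

View pics/w6.png

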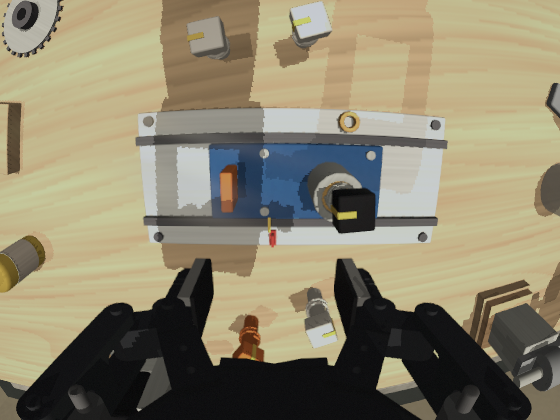

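Run:
```python
from m import *
c=cam('wrist')
cv2.imwrite('pics/w6z.png',cv2.resize(c['img'][205:255,245:300,::-1],None,fx=12,fy=12,interpolation=cv2.INTER_NEAREST))
```

```text
(no output)
```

View pics/w6z.png

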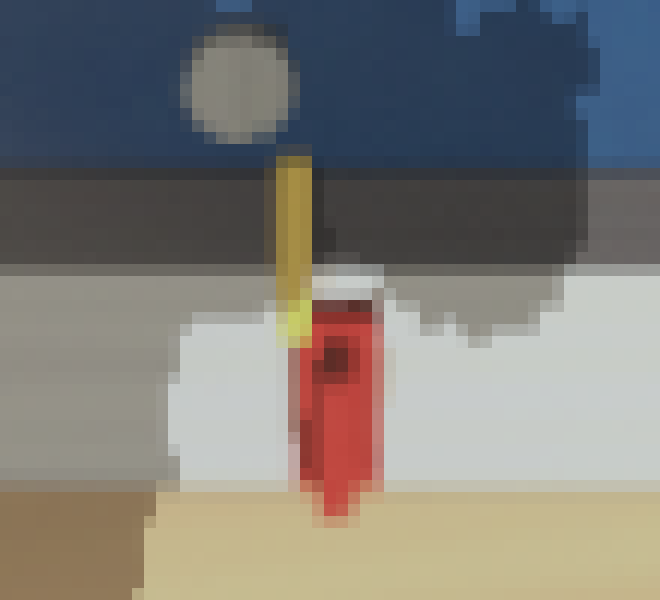

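Call:
step_arm([
  {"claw":0.5,"delta_pos":[0,-0.1,-3],"yaw":0},
  {"claw":0.5,"delta_pos":[3,-0.2,-4.6],"yaw":0},
  {"claw":0.5,"delta_pos":[8,-0.2,-4.6],"yaw":0},
  {"claw":0.5,"delta_pos":[13,-0.2,-4.6],"yaw":0},
  {"claw":0.5,"delta_pos":[17,-0.2,-4.6],"yaw":0},
  {"claw":0.5,"delta_pos":[18,-0.2,-4.6],"yaw":0},
  {"claw":0.5,"delta_pos":[18,-0.2,-4.6],"yaw":0},
  {"claw":0.1,"delta_pos":[18,-0.2,-4.6],"yaw":0},
  {"claw":0,"delta_pos":[18,-0.2,-4.6],"yaw":0},
  {"claw":0,"delta_pos":[18,-0.2,-4.6],"yaw":0},
  {"claw":0,"delta_pos":[18,-0.2,-4.6],"yaw":0},
  {"claw":0,"delta_pos":[18,-0.2,-4.6],"yaw":0},
])

```text
time_s: 7.35
ee_pos: [0.5646, -0.0903, 0.0525]
eef_rot: [[0.004, -0.99, 0.141], [-0.006, 0.141, 0.99], [-1.0, -0.004, -0.006]]
contact_force: [0.2, 3.0, 7.0]
finger_gap: 0.0112
```

Call:
step_arm([
  {"claw":0,"delta_pos":[0,0,0.4],"yaw":0},
  {"claw":0,"delta_pos":[0,0,0.7],"yaw":0},
  {"claw":0,"delta_pos":[0,0,0.7],"yaw":0},
  {"claw":0,"delta_pos":[0,0,0.7],"yaw":0},
])

```text
time_s: 7.75
ee_pos: [0.5654, -0.0854, 0.0526]
eef_rot: [[0.003, -0.99, 0.14], [-0.01, 0.14, 0.99], [-1.0, -0.005, -0.009]]
contact_force: [-1.5, -5.9, -3.2]
finger_gap: 0.0106
```

Call:
step_arm([
  {"claw":0,"delta_pos":[0,0,0],"yaw":0},
  {"claw":0.5,"delta_pos":[0,0,0],"yaw":0},
  {"claw":0.6,"delta_pos":[0,0,0],"yaw":0},
  {"claw":0.6,"delta_pos":[-1,0,0],"yaw":0},
  {"claw":0.6,"delta_pos":[-5,0,0],"yaw":0},
  {"claw":0.6,"delta_pos":[-10,0,0],"yaw":0},
  {"claw":0.6,"delta_pos":[-15,0,1],"yaw":0},
  {"claw":0.6,"delta_pos":[-18,0,3],"yaw":0},
  {"claw":0.6,"delta_pos":[-18,0,4.5],"yaw":0},
  {"claw":0.6,"delta_pos":[-18,0,4.5],"yaw":0},
  {"claw":0.6,"delta_pos":[-18,0,4.5],"yaw":0},
])

```text
time_s: 8.85
ee_pos: [0.5699, -0.0388, 0.2308]
eef_rot: [[0.001, -0.99, 0.139], [-0.01, 0.139, 0.99], [-1.0, -0.002, -0.01]]
contact_force: [-0.2, 0.2, -1.4]
finger_gap: 0.0514
```

```bash
python3 al.py w7
python3 - <<'E'
from m import *
c=cam('wrist')
A=cv2.resize(c['img'][205:255,245:300,::-1],None,fx=7,fy=7,interpolation=cv2.INTER_NEAREST)
B=cv2.resize(c['img'][145:263,300:400,::-1],None,fx=3.5,fy=3.5,interpolation=cv2.INTER_CUBIC)[:350]
B=cv2.resize(B,(350,350))
cv2.imwrite('pics/w7z.png',np.hstack([A,B]))
E
```

```text
[ 0.56992756 -0.03876536  0.23081419] [-0.20666936  0.22455445 -1.36319363]
org [221, 163, 17, 27, 275] [229.4 173.6] [-0.0165 -0.0595]
org [231, 196, 2, 5, 7] [231.6 198.1] [ 0.0074 -0.0581]
red [271, 228, 1, 14, 14] [271.  234.5] [ 0.0616 -0.0211]
yel [339, 110, 7, 5, 7] [342.  111.7] [-0.0749  0.0533]
yel [350, 111, 5, 6, 17] [351.9 113.5] [-0.0735  0.0641]
yel [343, 126, 8, 2, 9] [346.7 126.4] [-0.0595  0.0589]
yel [331, 202, 26, 15, 187] [344.4 211.2] [0.035  0.0613]
yel [268, 215, 3, 16, 37] [269.1 221.3] [ 0.0473 -0.0233]
cam bed [-0.0782 -0.0156]
```

View pics/w7z.png

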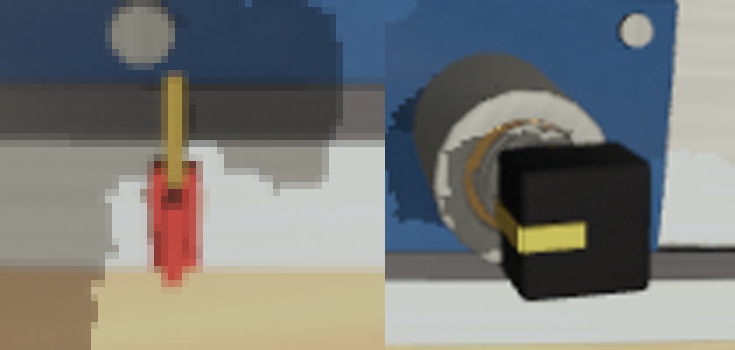

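View pics/w7.png

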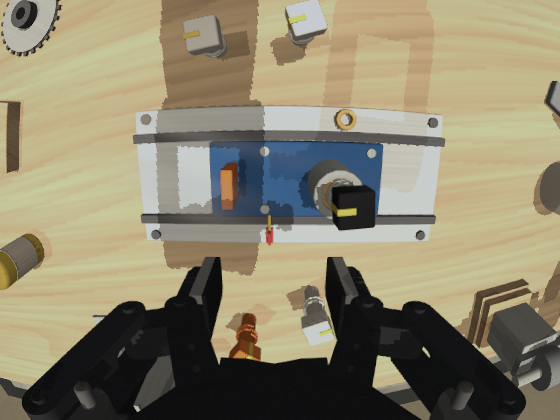

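Run:
```python
from m import *
c=cam('wrist')
for uv in [(357.2,211.9),(337.8,212.8)]:
    p=onz(c,*uv,.146);print(p.round(4),bed(p),dep(c,*uv).round(4))
P=cloud(c);g=c['img'].max(2)
m=(P[...,2]>.138)&(P[...,2]<.155)&(abs(P[...,0]-.575)<.05)&(abs(P[...,1]-.015)<.06)
v,u=np.nonzero(m);q=P[m];print(len(q),np.median(q,0),q.min(0),q.max(0))
r=cv2.minAreaRect(q[:,:2].astype(np.float32)*1000);print(r)
print(bed(np.array(r[0])/1000))
```

```text
[0.5754 0.0224 0.146 ] [-0.0033  0.0444] [0.5758 0.0226 0.145 ]
[0.574  0.0076 0.146 ] [-0.0026  0.0296] [0.5739 0.0076 0.1462]
1516 [0.5737801  0.02176516 0.14479203] [0.55983733 0.00707471 0.13800142] [0.59118532 0.03811318 0.14835182]
((575.3428955078125, 22.30233383178711), (30.368968963623047, 30.222352981567383), 86.15911102294922)
[-0.0033  0.0443]
```

Run:
```python
from m import *
s=manip.observe();print(s['joint_pos'].round(3),s['eef_rot'].round(3))
```

```text
[-0.215  0.2    1.552 -0.009  1.388 -1.643] [[-0.001 -0.99   0.141]
 [-0.009  0.141  0.99 ]
 [-1.    -0.001 -0.009]]
```

Call:
step_arm([
  {"claw":0.65,"delta_pos":[0,0.3,2],"yaw":8},
  {"claw":0.65,"delta_pos":[0,0.3,4],"yaw":16},
  {"claw":0.65,"delta_pos":[0,0.3,6.1],"yaw":24},
  {"claw":0.65,"delta_pos":[0,0.3,6.1],"yaw":32},
  {"claw":0.65,"delta_pos":[0,0.3,6.1],"yaw":40},
  {"claw":0.65,"delta_pos":[0,0.3,6.1],"yaw":48},
  {"claw":0.65,"delta_pos":[0,0.3,6.1],"yaw":56},
  {"claw":0.65,"delta_pos":[0,0.3,6.1],"yaw":64},
  {"claw":0.65,"delta_pos":[0,0.3,6.1],"yaw":72},
  {"claw":0.65,"delta_pos":[0,0.3,6.1],"yaw":80},
  {"claw":0.65,"delta_pos":[0,0.3,6.1],"yaw":86},
  {"claw":0.65,"delta_pos":[0,0.3,6.1],"yaw":86},
])

```text
time_s: 10.2
ee_pos: [0.5748, 0.0207, 0.2281]
eef_rot: [[-0.003, 0.072, 0.997], [-0.009, 0.997, -0.072], [-1.0, -0.01, -0.003]]
contact_force: [-0.0, 0.6, 0.1]
finger_gap: 0.0553
```

```bash
cat > hd.py <<'E'
from m import *
import sys
s=manip.observe();print(s['time_s'],'ee',s['ee_pos'].round(4),'q6',s['joint_pos'][5].round(3),'F',s['contact_force'].round(1),'gap',round(s['finger_gap'],4));R=s['eef_rot'];print('jaw',np.degrees(np.arctan2(R[1,2],R[0,2])).round(1),'x',R[:,0].round(3))
c=cam('wrist',sys.argv[1]+'.png')
P=cloud(c);x,y=.5753,.0223
z0=float(sys.argv[2]) if len(sys.argv)>2 else .138
m=(P[...,2]>z0)&(P[...,2]<z0+.016)&(np.hypot(P[...,0]-x,P[...,1]-y)<.024)
q=P[m]
if len(q)>50:
    r=cv2.minAreaRect(q[:,:2].astype(np.float32)*1000);print(len(q),r,'z',np.median(q[:,2]).round(4))
# stripe
h=cv2.cvtColor(c['img'],cv2.COLOR_RGB2HSV)
ms=(cv2.inRange(h,(20,90,70),(36,255,255))>0)&(P[...,2]>z0-.02)&(np.hypot(P[...,0]-x,P[...,1]-y)<.026)
v,u=np.nonzero(ms)
if len(u)>5:
    p=np.median(P[ms],0);print('stripe px',len(u),u.mean(),v.mean(),p.round(4),'ang',np.degrees(np.arctan2(p[1]-y,p[0]-x)).round(1))
if 'crop' in sys.argv:
  pass
E
python3 hd.py w8
```

```text
10.2 ee [0.5748 0.0207 0.2281] q6 -0.035 F [-0.   0.6  0.1] gap 0.0553
jaw -4.2 x [-0.003 -0.009 -1.   ]
1633 ((575.7279052734375, 22.746501922607422), (30.908899307250977, 30.089628219604492), 86.4547119140625) z 0.1447
stripe px 142 273.5774647887324 222.28169014084506 [0.5749 0.0166 0.1458] ang -93.7
```

View pics/w8.png

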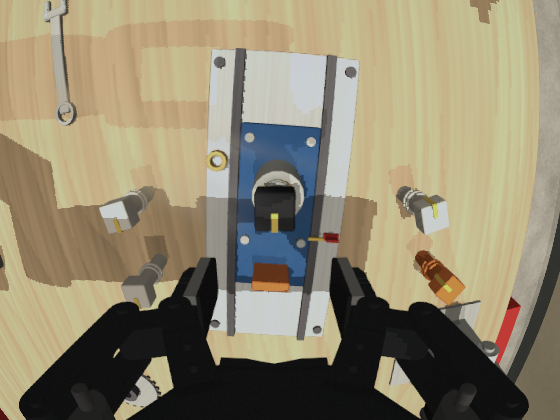

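Call:
step_arm([
  {"claw":0.65,"delta_pos":[4,0.3,0.1],"yaw":0},
  {"claw":0.65,"delta_pos":[8,0.3,0.1],"yaw":0},
  {"claw":0.65,"delta_pos":[10.5,0.3,0.1],"yaw":0},
  {"claw":0.65,"delta_pos":[11.2,0.3,0.1],"yaw":0},
  {"claw":0.65,"delta_pos":[11.2,0.3,0.1],"yaw":0},
  {"claw":0.4,"delta_pos":[11.2,0.3,0.1],"yaw":0},
  {"claw":0.2,"delta_pos":[11.2,0.3,0.1],"yaw":0},
  {"claw":0.2,"delta_pos":[11.2,0.3,0.1],"yaw":0},
  {"claw":0.2,"delta_pos":[11.2,0.3,0.1],"yaw":0},
], newtons=30)

```text
time_s: 11.15
ee_pos: [0.5775, 0.0224, 0.1185]
eef_rot: [[0.001, 0.07, 0.998], [-0.01, 0.997, -0.07], [-1.0, -0.01, 0.002]]
contact_force: [0.2, 0.9, 5.5]
finger_gap: 0.0292
```

```bash
python3 hd.py w9
```

```text
11.15 ee [0.5775 0.0224 0.1185] q6 -0.031 F [0.2 0.9 5.5] gap 0.0292
jaw -4.0 x [ 0.001 -0.01  -1.   ]
5343 ((574.5332641601562, 23.91861343383789), (30.521318435668945, 43.97051239013672), 86.00236511230469) z 0.1446
stripe px 330 273.44545454545454 315.41212121212124 [0.5771 0.016  0.1459] ang -73.8
```

View pics/w9.png

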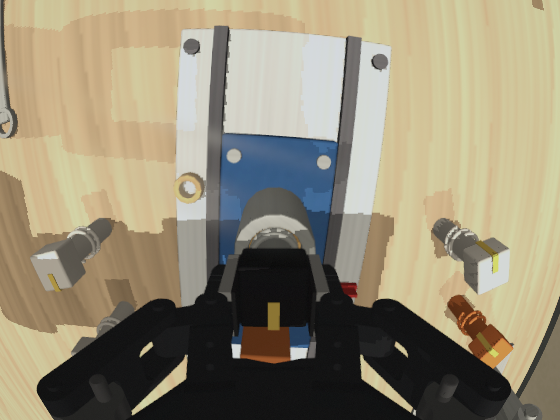

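Call:
step_arm([
  {"claw":0.2,"delta_pos":[0,0,0],"yaw":-8},
  {"claw":0.2,"delta_pos":[-0.03,0,0],"yaw":-16},
  {"claw":0.2,"delta_pos":[-0.05,0,0],"yaw":-24},
  {"claw":0.2,"delta_pos":[-0.07,0,0],"yaw":-32},
  {"claw":0.2,"delta_pos":[-0.09,0,0],"yaw":-40},
  {"claw":0.2,"delta_pos":[-0.1,0,0],"yaw":-48},
  {"claw":0.2,"delta_pos":[-0.12,0,0],"yaw":-56},
  {"claw":0.2,"delta_pos":[-0.14,0,0],"yaw":-64},
  {"claw":0.2,"delta_pos":[-0.15,0,0],"yaw":-68},
  {"claw":0.2,"delta_pos":[-0.15,0,0],"yaw":-68},
])

```text
time_s: 12.2
ee_pos: [0.5759, 0.0212, 0.1198]
eef_rot: [[-0.002, -0.899, 0.438], [-0.012, 0.438, 0.899], [-1.0, -0.003, -0.012]]
contact_force: [-4.1, -4.1, 2.5]
finger_gap: 0.0293
```

```bash
python3 hd.py w10
```

```text
12.2 ee [0.5759 0.0212 0.1198] q6 -1.219 F [-4.1 -4.1  2.5] gap 0.0293
jaw 64.0 x [-0.002 -0.012 -1.   ]
5481 ((575.6378173828125, 22.06016731262207), (46.759239196777344, 31.40416145324707), 63.1538200378418) z 0.146
stripe px 337 273.49554896142433 315.8100890207715 [0.5823 0.0186 0.1472] ang -27.7
```

View pics/w10.png

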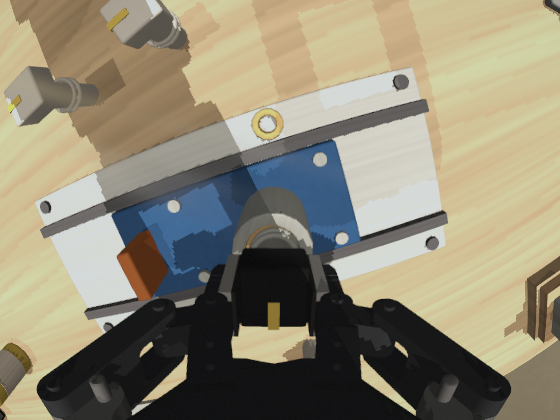

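Call:
step_arm([
  {"claw":0.2,"delta_pos":[0,0,0],"yaw":-8},
  {"claw":0.2,"delta_pos":[0,0,0],"yaw":-8},
  {"claw":0.42,"delta_pos":[0,0,0],"yaw":-8},
  {"claw":0.42,"delta_pos":[0,0,0],"yaw":-8},
  {"claw":0.42,"delta_pos":[0,0,0],"yaw":-8},
])

```text
time_s: 12.75
ee_pos: [0.5763, 0.0216, 0.1199]
eef_rot: [[-0.002, -0.951, 0.311], [-0.012, 0.311, 0.95], [-1.0, -0.002, -0.012]]
contact_force: [-0.3, 0.2, 0.6]
finger_gap: 0.0357
```

```bash
python3 hd.py w11 .130
```

```text
12.75 ee [0.5763 0.0216 0.1199] q6 -1.356 F [-0.3  0.2  0.6] gap 0.0357
jaw 71.9 x [-0.002 -0.012 -1.   ]
3282 ((574.7000732421875, 22.797666549682617), (43.947975158691406, 30.055265426635742), 73.61630249023438) z 0.1446
stripe px 342 269.03508771929825 314.7309941520468 [0.5816 0.0184 0.1475] ang -31.4
```

View pics/w11.png

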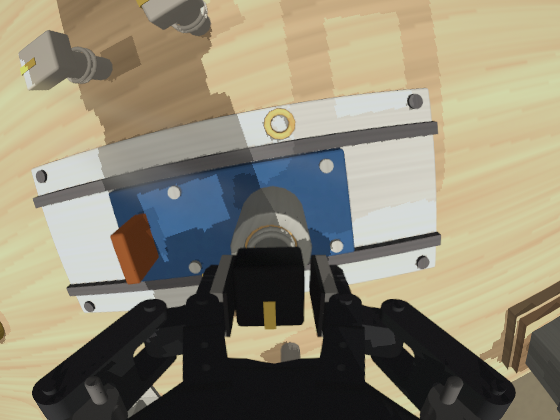

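Call:
step_arm([
  {"claw":0.2,"delta_pos":[0,0,0],"yaw":0},
  {"claw":0.2,"delta_pos":[0,0,0],"yaw":0},
  {"claw":0.2,"delta_pos":[0,0,0],"yaw":-8},
  {"claw":0.2,"delta_pos":[0,0,0],"yaw":-13},
  {"claw":0.2,"delta_pos":[0,0,0],"yaw":-13},
  {"claw":0.42,"delta_pos":[0,0,0],"yaw":-13},
  {"claw":0.42,"delta_pos":[0,0,0],"yaw":-13},
  {"claw":0.42,"delta_pos":[0,0,0],"yaw":-13},
])

```text
time_s: 13.6
ee_pos: [0.5764, 0.0217, 0.1201]
eef_rot: [[-0.001, -0.996, 0.089], [-0.012, 0.089, 0.996], [-1.0, 0.0, -0.012]]
contact_force: [-0.1, 0.3, 0.5]
finger_gap: 0.0356
```

```bash
python3 hd.py w12 .130
```

```text
13.6 ee [0.5764 0.0217 0.1201] q6 -1.582 F [-0.1  0.3  0.5] gap 0.0356
jaw 84.9 x [-0.001 -0.012 -1.   ]
4985 ((578.8407592773438, 21.745071411132812), (43.971214294433594, 32.93364334106445), 83.9330062866211) z 0.1397
stripe px 300 266.88 310.38666666666666 [0.5852 0.0184 0.1405] ang -21.6
```

View pics/w12.png

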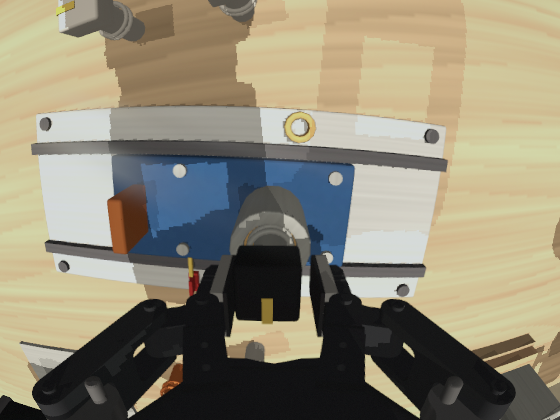

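Call:
step_arm([
  {"claw":0.45,"delta_pos":[0.4,0,0],"yaw":0},
  {"claw":0.45,"delta_pos":[0.7,0,0],"yaw":0},
  {"claw":0.45,"delta_pos":[0.7,0,0],"yaw":0},
  {"claw":0.2,"delta_pos":[0.7,0,0],"yaw":0},
  {"claw":0.2,"delta_pos":[0.7,0,0],"yaw":0},
  {"claw":0.2,"delta_pos":[0.7,0,0],"yaw":0},
])

```text
time_s: 14.25
ee_pos: [0.5763, 0.0214, 0.1129]
eef_rot: [[-0.002, -0.996, 0.089], [-0.012, 0.089, 0.996], [-1.0, 0.0, -0.012]]
contact_force: [-0.1, -1.4, -1.4]
finger_gap: 0.0293
```

```bash
python3 hd.py w13 .130
```

```text
14.25 ee [0.5763 0.0214 0.1129] q6 -1.582 F [-0.1 -1.4 -1.4] gap 0.0293
jaw 84.9 x [-0.002 -0.012 -1.   ]
5482 ((578.2969970703125, 21.710973739624023), (46.50864791870117, 31.595863342285156), 82.96092224121094) z 0.14
stripe px 318 273.4056603773585 321.7641509433962 [0.5861 0.0211 0.1409] ang -6.4
```

Call:
step_arm([
  {"claw":0.2,"delta_pos":[0.02,0,0],"yaw":8},
  {"claw":0.2,"delta_pos":[0.04,0,0],"yaw":16},
  {"claw":0.2,"delta_pos":[0.05,0,0],"yaw":24},
  {"claw":0.2,"delta_pos":[0.07,0,0],"yaw":32},
  {"claw":0.2,"delta_pos":[0.09,0,0],"yaw":40},
  {"claw":0.2,"delta_pos":[0.11,0,0],"yaw":48},
  {"claw":0.2,"delta_pos":[0.12,0,0],"yaw":56},
  {"claw":0.2,"delta_pos":[0.14,0,0],"yaw":64},
  {"claw":0.2,"delta_pos":[0.16,0,0],"yaw":72},
  {"claw":0.2,"delta_pos":[0.18,0,0],"yaw":80},
  {"claw":0.2,"delta_pos":[0.2,0,0],"yaw":88},
  {"claw":0.2,"delta_pos":[0.2,0,0],"yaw":90},
])

```text
time_s: 15.5
ee_pos: [0.5783, 0.0215, 0.1116]
eef_rot: [[0.004, 0.092, 0.996], [-0.012, 0.996, -0.092], [-1.0, -0.011, 0.005]]
contact_force: [3.6, -0.1, -3.5]
finger_gap: 0.0292
```

```bash
python3 hd.py w14 .130
```

```text
15.5 ee [0.5783 0.0215 0.1116] q6 -0.009 F [ 3.6 -0.1 -3.5] gap 0.0292
jaw -5.3 x [ 0.004 -0.012 -1.   ]
5357 ((574.4977416992188, 20.03269386291504), (31.59978675842285, 44.55125045776367), 85.86763000488281) z 0.1386
stripe px 312 273.2275641025641 321.68589743589746 [0.5775 0.0121 0.1395] ang -77.9
```

Call:
step_arm([
  {"claw":0.2,"delta_pos":[0.04,0,0],"yaw":8},
  {"claw":0.2,"delta_pos":[0.06,0,0],"yaw":16},
  {"claw":0.2,"delta_pos":[0.08,0,0],"yaw":24},
  {"claw":0.2,"delta_pos":[0.1,0,0],"yaw":32},
  {"claw":0.2,"delta_pos":[0.12,0,0],"yaw":40},
  {"claw":0.2,"delta_pos":[0.14,0,0],"yaw":48},
  {"claw":0.2,"delta_pos":[0.16,0,0],"yaw":56},
  {"claw":0.2,"delta_pos":[0.18,0,0],"yaw":64},
  {"claw":0.2,"delta_pos":[0.2,0,0],"yaw":72},
  {"claw":0.2,"delta_pos":[0.22,0,0],"yaw":80},
  {"claw":0.2,"delta_pos":[0.24,0,0],"yaw":88},
  {"claw":0.2,"delta_pos":[0.24,0,0],"yaw":90},
])

```text
time_s: 16.75
ee_pos: [0.5791, 0.0193, 0.1094]
eef_rot: [[0.005, 0.996, -0.094], [-0.016, -0.094, -0.995], [-1.0, 0.007, 0.015]]
contact_force: [1.6, -6.0, -2.4]
finger_gap: 0.0293
```

```bash
python3 hd.py w15 .126
```

```text
16.75 ee [0.5791 0.0193 0.1094] q6 1.564 F [ 1.6 -6.  -2.4] gap 0.0293
jaw -95.4 x [ 0.005 -0.016 -1.   ]
5241 ((577.2697143554688, 23.284812927246094), (40.68915939331055, 31.602373123168945), 84.2728042602539) z 0.1364
stripe px 320 272.828125 321.696875 [0.5692 0.0207 0.1371] ang -165.5
```

View pics/w15.png

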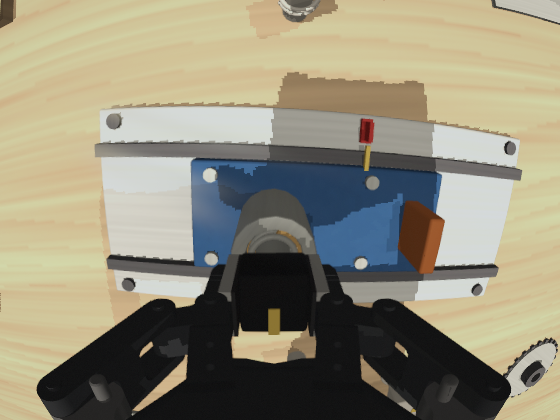

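Call:
step_arm([
  {"claw":0.65,"delta_pos":[0,0,0],"yaw":0},
  {"claw":0.65,"delta_pos":[0,0,0],"yaw":0},
  {"claw":0.65,"delta_pos":[0,-0.2,-0.2],"yaw":0},
  {"claw":0.65,"delta_pos":[0,-0.3,-0.2],"yaw":-8},
  {"claw":0.65,"delta_pos":[0,-0.3,-0.2],"yaw":-16},
  {"claw":0.65,"delta_pos":[0,-0.3,-0.2],"yaw":-24},
  {"claw":0.65,"delta_pos":[0,-0.3,-0.2],"yaw":-32},
  {"claw":0.65,"delta_pos":[0,-0.3,-0.2],"yaw":-40},
  {"claw":0.65,"delta_pos":[0,-0.3,-0.2],"yaw":-48},
  {"claw":0.65,"delta_pos":[0,-0.3,-0.2],"yaw":-56},
  {"claw":0.65,"delta_pos":[0,-0.3,-0.2],"yaw":-64},
  {"claw":0.65,"delta_pos":[0,-0.3,-0.2],"yaw":-72},
])

```text
time_s: 18.0
ee_pos: [0.576, 0.0222, 0.1093]
eef_rot: [[0.005, 0.391, 0.92], [-0.015, 0.92, -0.391], [-1.0, -0.012, 0.01]]
contact_force: [-0.8, 0.7, 0.2]
finger_gap: 0.0555
```

Call:
step_arm([
  {"claw":0.65,"delta_pos":[0,0,0],"yaw":-8},
  {"claw":0.65,"delta_pos":[0,0,0],"yaw":-16},
  {"claw":0.65,"delta_pos":[0,0,0],"yaw":-24},
  {"claw":0.65,"delta_pos":[0,0,0],"yaw":-32},
  {"claw":0.65,"delta_pos":[0,0,0],"yaw":-40},
  {"claw":0.65,"delta_pos":[0,0,0],"yaw":-48},
  {"claw":0.65,"delta_pos":[0,0,0],"yaw":-56},
  {"claw":0.65,"delta_pos":[0,0,0],"yaw":-64},
  {"claw":0.65,"delta_pos":[0,0,0],"yaw":-72},
  {"claw":0.65,"delta_pos":[0,0,0],"yaw":-80},
  {"claw":0.65,"delta_pos":[0,0,0],"yaw":-88},
  {"claw":0.65,"delta_pos":[0,0,0],"yaw":-96},
])

```text
time_s: 19.2
ee_pos: [0.5756, 0.0228, 0.1093]
eef_rot: [[0.004, -0.958, 0.286], [-0.015, 0.286, 0.958], [-1.0, -0.008, -0.013]]
contact_force: [0.1, 0.2, 0.1]
finger_gap: 0.0553
```

```bash
python3 hd.py w16 .126
```

```text
19.2 ee [0.5756 0.0228 0.1093] q6 -1.377 F [0.1 0.2 0.1] gap 0.0553
jaw 73.4 x [ 0.004 -0.015 -1.   ]
4573 ((576.8311157226562, 21.284194946289062), (30.345109939575195, 31.268861770629883), 83.74398040771484) z 0.1355
stripe px 679 264.84094256259203 278.7378497790869 [0.5637 0.0223 0.1357] ang -179.9
```

View pics/w16.png

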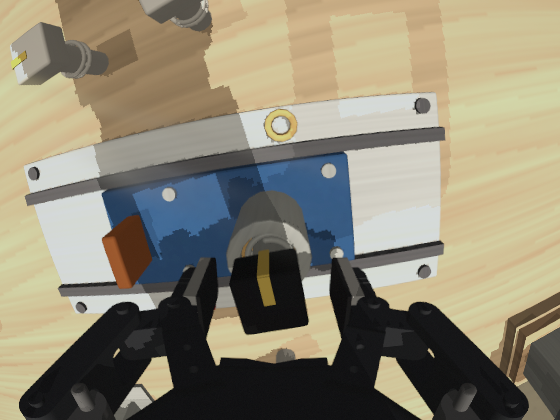

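Call:
step_arm([
  {"claw":0.6,"delta_pos":[0.1,-0.1,-0.1],"yaw":-8},
  {"claw":0.6,"delta_pos":[0.1,-0.1,-0.1],"yaw":-10.5},
  {"claw":0.5,"delta_pos":[0.1,-0.1,-0.1],"yaw":-10.5},
  {"claw":0.2,"delta_pos":[0.1,-0.1,-0.1],"yaw":-10.5},
  {"claw":0.2,"delta_pos":[0.1,-0.1,-0.1],"yaw":-10.5},
  {"claw":0.2,"delta_pos":[0.1,-0.1,-0.1],"yaw":-10.5},
  {"claw":0.2,"delta_pos":[0.1,-0.1,-0.1],"yaw":-10.5},
])

```text
time_s: 19.95
ee_pos: [0.5764, 0.0214, 0.1086]
eef_rot: [[0.004, -0.995, 0.104], [-0.015, 0.104, 0.994], [-1.0, -0.006, -0.015]]
contact_force: [-0.9, -1.2, 2.3]
finger_gap: 0.03
```

```bash
python3 hd.py w17 .126
```

```text
19.95 ee [0.5764 0.0214 0.1086] q6 -1.565 F [-0.9 -1.2  2.3] gap 0.03
jaw 84.0 x [ 0.004 -0.015 -1.   ]
5457 ((577.1934814453125, 22.214954376220703), (46.766319274902344, 31.424720764160156), 84.27304077148438) z 0.1354
stripe px 687 273.66521106259097 277.4599708879185 [0.5641 0.023  0.1357] ang 176.2
```

Call:
step_arm([
  {"claw":0.2,"delta_pos":[0.04,0,0],"yaw":8},
  {"claw":0.2,"delta_pos":[0.06,0,0],"yaw":16},
  {"claw":0.2,"delta_pos":[0.08,0,0],"yaw":24},
  {"claw":0.2,"delta_pos":[0.1,0,0],"yaw":32},
  {"claw":0.2,"delta_pos":[0.12,0,0],"yaw":40},
  {"claw":0.2,"delta_pos":[0.14,0,0],"yaw":48},
  {"claw":0.2,"delta_pos":[0.16,0,0],"yaw":56},
  {"claw":0.2,"delta_pos":[0.18,0,0],"yaw":64},
  {"claw":0.2,"delta_pos":[0.2,0,0],"yaw":72},
  {"claw":0.2,"delta_pos":[0.22,0,0],"yaw":80},
  {"claw":0.2,"delta_pos":[0.22,0,0],"yaw":88},
  {"claw":0.2,"delta_pos":[0.22,0,0],"yaw":90},
])

```text
time_s: 21.2
ee_pos: [0.5782, 0.0211, 0.1069]
eef_rot: [[0.009, 0.107, 0.994], [-0.016, 0.994, -0.107], [-1.0, -0.014, 0.011]]
contact_force: [2.5, -1.4, -0.4]
finger_gap: 0.0295
```

```bash
python3 hd.py w18 .124
```

```text
21.2 ee [0.5782 0.0211 0.1069] q6 0.009 F [ 2.5 -1.4 -0.4] gap 0.0295
jaw -6.1 x [ 0.009 -0.016 -1.   ]
5415 ((574.4939575195312, 21.184738159179688), (31.01894760131836, 44.880767822265625), 83.67558288574219) z 0.1337
stripe px 680 273.49117647058824 277.46911764705885 [0.5793 0.0338 0.1339] ang 70.7
```

Call:
step_arm([
  {"claw":0.2,"delta_pos":[0.02,0.05,-0.05],"yaw":8},
  {"claw":0.2,"delta_pos":[0.04,0.1,-0.1],"yaw":16},
  {"claw":0.2,"delta_pos":[0.06,0.1,-0.1],"yaw":24},
  {"claw":0.2,"delta_pos":[0.08,0.1,-0.1],"yaw":32},
  {"claw":0.2,"delta_pos":[0.1,0.1,-0.1],"yaw":40},
  {"claw":0.2,"delta_pos":[0.12,0.1,-0.1],"yaw":48},
  {"claw":0.2,"delta_pos":[0.14,0.1,-0.1],"yaw":56},
  {"claw":0.2,"delta_pos":[0.16,0.1,-0.1],"yaw":64},
  {"claw":0.2,"delta_pos":[0.18,0.1,-0.1],"yaw":72},
  {"claw":0.2,"delta_pos":[0.2,0.1,-0.1],"yaw":80},
  {"claw":0.2,"delta_pos":[0.22,0.1,-0.1],"yaw":88},
  {"claw":0.2,"delta_pos":[0.22,0.1,-0.1],"yaw":90},
])

```text
time_s: 22.45
ee_pos: [0.5785, 0.0195, 0.1052]
eef_rot: [[0.011, 0.994, -0.109], [-0.02, -0.109, -0.994], [-1.0, 0.013, 0.019]]
contact_force: [1.4, -7.1, -0.7]
finger_gap: 0.0292
```

```bash
python3 hd.py w19 .120
python3 - <<'E'
from m import *
c=cam('wrist')
A=cv2.resize(c['img'][90:220,300:430,::-1],None,fx=4,fy=4,interpolation=cv2.INTER_NEAREST)
cv2.imwrite('pics/w19z.png',A)
d=cam('scene');cv2.imwrite('pics/s19.png',cv2.resize(d['img'][180:300,210:370,::-1],None,fx=5,fy=5,interpolation=cv2.INTER_CUBIC))
E
```

```text
22.45 ee [0.5785 0.0195 0.1052] q6 1.583 F [ 1.4 -7.1 -0.7] gap 0.0292
jaw -96.3 x [ 0.011 -0.02  -1.   ]
5377 ((578.0626220703125, 23.663942337036133), (41.144813537597656, 31.67652702331543), 80.45494842529297) z 0.1318
stripe px 688 273.4869186046512 277.6860465116279 [0.5902 0.0189 0.1321] ang -12.9
```

View pics/w19.png

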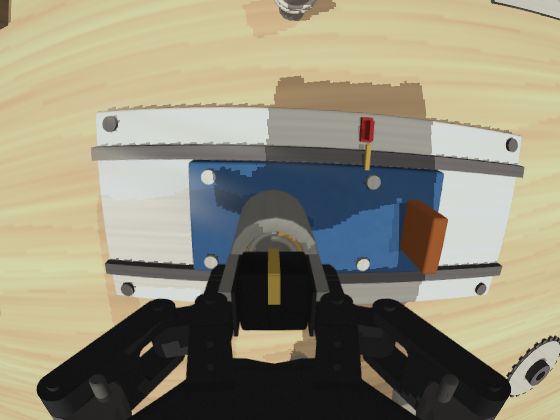

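View pics/w19z.png

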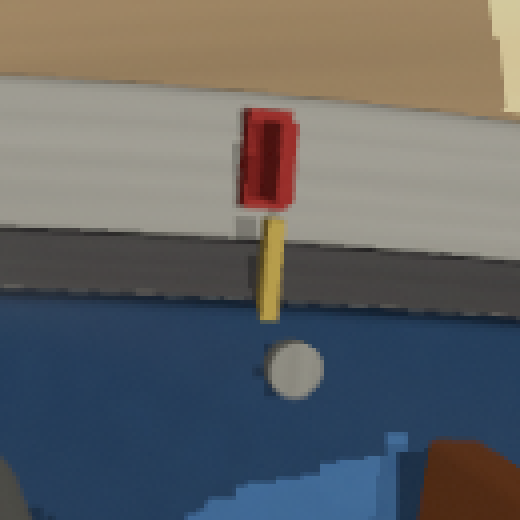

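View pics/s19.png

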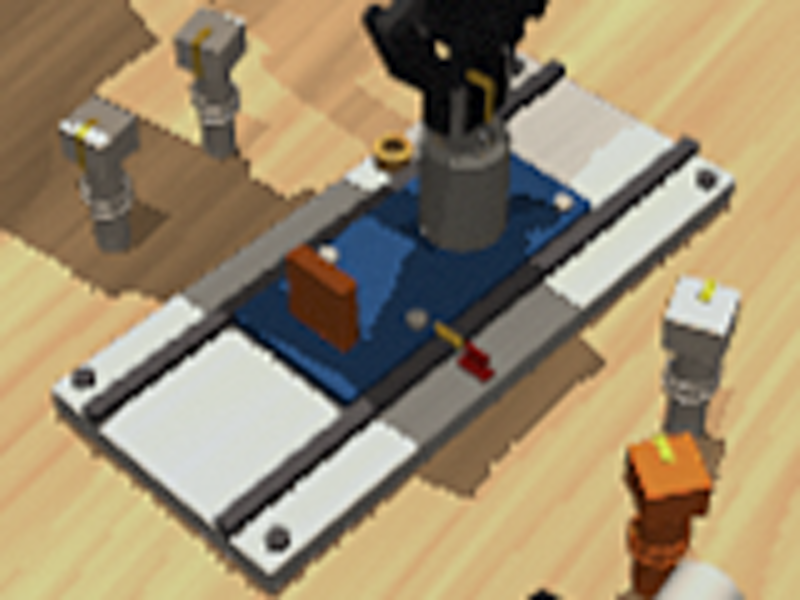

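Call:
step_arm([
  {"claw":0.2,"delta_pos":[0,0,0],"yaw":0},
  {"claw":0.2,"delta_pos":[0,0,0],"yaw":0},
])

```text
time_s: 22.8
ee_pos: [0.5786, 0.0193, 0.1052]
eef_rot: [[0.012, 0.994, -0.106], [-0.02, -0.106, -0.994], [-1.0, 0.014, 0.019]]
contact_force: [1.2, -1.4, 0.3]
finger_gap: 0.0297
```

Call:
step_arm([
  {"claw":0.2,"delta_pos":[0,0,0],"yaw":0},
  {"claw":0.2,"delta_pos":[0,0,0],"yaw":0},
])

```text
time_s: 23.0
ee_pos: [0.5786, 0.0193, 0.1052]
eef_rot: [[0.012, 0.994, -0.106], [-0.02, -0.105, -0.994], [-1.0, 0.014, 0.019]]
contact_force: [1.3, -1.9, -0.2]
finger_gap: 0.0297
```

```bash
python3 hd.py w20 .120
python3 - <<'E'
from m import *
c=cam('wrist')
for b in blobs(c,(300,90,430,180)):
    for z in ([.030] if b[0]=='yel' else [.022,.034]):
        print(*b,z,bed(onz(c,*b[2],z)))
# along-pointer line & rail direction
d=cam('scene')
for b in blobs(d,(240,235,330,270),3):
    for z in ([.03] if b[0]=='yel' else [.022,.034]): print('sc',*b,z,bed(onz(d,*b[2],z)))
E
```

```text
23.0 ee [0.5786 0.0193 0.1052] q6 1.58 F [ 1.3 -1.9 -0.2] gap 0.0297
jaw -96.1 x [ 0.012 -0.02  -1.   ]
5353 ((577.799072265625, 23.03118896484375), (41.488563537597656, 31.42915916442871), 85.45335388183594) z 0.1317
stripe px 687 273.3566229985444 277.5589519650655 [0.5903 0.0188 0.132 ] ang -13.2
red [360, 118, 14, 24, 301] [366.3 129.7] 0.022 [ 0.068  -0.0233]
red [360, 118, 14, 24, 301] [366.3 129.7] 0.034 [ 0.0685 -0.0195]
yel [364, 145, 7, 26, 136] [367.1 157.5] 0.03 [ 0.049 -0.023]
sc org [268, 235, 13, 15, 149] [274.8 240.7] 0.022 [-0.0174 -0.0475]
sc org [268, 235, 13, 15, 149] [274.8 240.7] 0.034 [-0.0095 -0.055 ]
sc red [302, 248, 6, 8, 23] [304.6 251.9] 0.022 [ 0.0637 -0.0225]
sc red [302, 248, 6, 8, 23] [304.6 251.9] 0.034 [ 0.0702 -0.0304]
sc yel [299, 246, 4, 4, 5] [300.6 247.6] 0.03 [ 0.0514 -0.0241]
```

```bash
python3 -c "
from plant import manip
print(manip.job_done())"
```

```text
the job is handed in; nothing more can be done
None
```

I completed the whole job in about 23 s of the 72 s allowed and handed it in with the gripper still holding the bolt. The hand-in itself reported no verdict.

**Carriage:** I pinched the orange tab and slid the carriage about 76 mm. A first close look showed the pointer about 4 mm short, so I re-gripped the tab and corrected it.

**Bolt:** Turned back counter-clockwise about 1.55 rad (89°), the bolt dropped; its head top went from z ≈ 147.5 to 140.5 mm. I then turned it forward about 361° in two grips of half a turn each.

**Last checks:**
- **Alignment:** the pointer is at bed y ≈ −23.0 mm and the clip at −19.5 to −23.3 mm, depending on the height assumed for the clip. An overhead close-up before the bolt work showed less than a pixel of offset. The side camera gave a clip position of −22.5 to −30.4 mm, too coarse to confirm better than a few millimetres, but it doesn't contradict the close-up.
- **Bolt depth:** the head top is at z ≈ 132 mm, which puts the tip about 53 mm below the rim, against the 52 mm expected. The stripe points about 5° from the bed's +x.
- **Grip and forces:** the finger opening is 29.7 mm on the 30 mm head, and side forces are about 2 N. Forces reached about 7 N while turning, close to the carriage's 8 N friction, but the pointer did not visibly move.
- **Tool tilt:** the tool ended tilted about 1.3°, a drift that built up over the moves; I didn't correct it.
- **Other things on the bench:** I saw nothing disturbed in the camera views, but I didn't measure their positions again.

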